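# Wedge the dish deck level

### The arm

A 7-joint arm with a two-finger parallel gripper is mounted at the origin on a cart in front of the work surface, level with it; the furniture and walls round the work are solid. World frame = base frame: x ahead of the robot, y to its left, z up, the work surface at z = 0. Lengths are in m, angles in rad, forces in N, time in s.
With the tool pointing down it reaches from about 0.425 to 0.875 m from the base axis. Payload 4.7 kg.
Tool frame: the origin (TCP) lies on the front face of the gripper's body, between the roots of the fingers; the fingertips stand 73 mm ahead of it and the grasp point (between the pads) lies 54 mm ahead of it; z points along the fingers, y is the direction in which the jaws open and shut (so a half turn about z gives the same grasp; the last joint's range is limited). The gripper opens to 85 mm and grips with 20 to 120 N. Pads are 22 mm wide; open, the fingers measure 114 mm over their backs; the gripper's body (76 mm by 85 mm) begins 54 mm behind the grasp point. The pads swing forward as they close: fully open they stand 13 mm farther back than shut.
Start: joints at [-1.198, 0.321, -0.07, 1.45, 0.023, 1.371, -0.057], TCP at [0.228, 0.609, 0.304] pointing down, gripper open.
Joint ranges: [-2.86, 2.86], [-0.3, 2.09], [-1.38, 1.24], [0.06, 2.45], [-1.56, 4.7], [0.09, 2.05], [-2.69, 2.69]. Speed limits (rad/s): [2.57, 2.57, 3.14, 3.14, 3.14, 3.14, 3.14].

### API

Orientations are given as a unit quaternion [x, y, z, w].
In Python, from workcell import get_state, camera, camera_info, finish_job gives the robot as it stands.
- The arm moves only by the shell command python3 -m jog 'ROWS' [FORCE]. ROWS is JSON, a list of rows, each an object with "claw": the closure in counts, from 0 (fully open) to 255 (shut); "linear": the shift along the tool's x, y, z in m, a list of three; "angular": the turn, a rotation vector about the tool's x, y, z in degrees, a list of three. A call has 1 to 10 rows; each row is the pose to reach, as a shift and turn from the pose commanded when the call began, along the tool's axes at that moment; what a row does not reach only later rows make up. A row lasts 1/12 s, in which the tool goes at most 41.7 mm and 7.16 degrees, less where a joint would pass 70% of its speed; a pose out of reach is approached as far as the arm can. A call with a gripper value outside its range is refused whole. The fingers move at their own pace and stop on an object; FORCE is the grip in N (left out, the last holds). Time passes only in rows, so rows that repeat a pose let the fingers close. It gives the time, the measured TCP pose, the force and the opening at its end, in the units of the state.
- get_state(): the state, without advancing time (a new reading comes with each control period).
- camera(name): name is "scene" or "top" or "wrist"; returns the picture (480x640x3 uint8, red, green, blue); there is no depth.
- camera_info(name): a dict with "fov_y" (degrees; the focal length in pixels is half the picture's height over the tangent of half this angle, whatever the lens; pixels are square), "cx", "cy" (the principal point, pixels), "view" (4x4, takes a point from world to camera coordinates); the wrist camera has in their place "mount" (4x4, takes a point from camera to tool coordinates, whose origin is the TCP and whose axes are the flange's). Camera axes: x right, y up, looking along -z (the intrinsics and any distortion apply to the point x, -y, -z); pixel columns grow to the right and rows downward; lengths in m; the calibration is good to about 2 mm. A picture is of the moment at which its call begins: read the wrist's pose just before it. camera_info takes no time and is no camera call.
- finish_job(): hands the job in, once; it reports no verdict.
The state is a dict: "time": time; "joints": joint angles; "qvel": joint speeds; "joint_efforts": joint torques, N m; "ee_pos": TCP position; "tcp_rot": TCP orientation; "force": force on the tool from outside, world axes, zero at the start; "torque": the same for the moment, N m; "finger_gap": finger opening in m.
Only numpy, scipy, OpenCV 4.12 (cv2) and the standard library are available. Lean on these libraries where they do the work, as an engineer would, in place of code of your own. Each camera call takes 0.05 s, during which the arm holds its last target.

### The job

The small hinged deck with the pink dish sags at its front edge. Take the orange wedge by its heel, set it on the steel packing plate in front of the middle of that edge, and push it straight in, thin end first, until it lifts the deck up against its rubber stops and jams tight enough to stay loaded when you let go. Feel for the jam and do not force it: a firm push of about 12 N is right. Keep the gripper off the stand and deck, and leave the other things on the bench where they are.

Things in the scene. Friction and masses are not known exactly. Their poses are not given: they have to be found in the camera images.
- wedge: Loose orange plastic wedge, 0.12 kg, 136 long (its x) x 30 wide. Origin: middle of its flat underside, z up, +x to the thin end. Ramp 3 mm high at the thin end (x = 68 mm), rising 1 in 6 to 22 mm at x = -46 mm; from there to x = -68 mm an upright heel block 22 x 30 x 42 mm high with black ribs. Starts flat on the worktop, left or right of the stand.
- wedge_tip (a point): Middle of the lower edge of the wedge's thin end, at underside height.
- wedge_heel (a point): Middle of the heel block, where it is best gripped across its 30 mm width: 27 mm above the underside, 57 mm behind the wedge's origin. A level push of 10 to 14 N seats the wedge tight and friction then holds it; over 15 N can overload the deck. Shut fingers behind the heel pass the push on best; a gripper that holds the heel tends to press the wedge down too, which wastes push.
- stand: Fixed grey stand, 186 x 192 x 44 mm, with a hinged aluminium deck (165 deep, 150 wide, 8 thick) that carries a fixed pink dish. Origin: on the worktop under the middle of the deck's front lower edge; +x inwards to the hinge (the way to push), y along the edge. Posts 44 mm high with hooks stand at both ends of the edge, 128 mm free between. The dish starts 49 mm behind the edge and tops out at 56 mm.
- edge_mid (a point): Middle of the deck's front lower edge as it is when level, 21.5 mm above the worktop (17.5 mm when sagging); axes as the stand's. The point does not move with the deck.
- plate_front (a point): Worktop level, front end of the fixed steel packing plate, 160 mm before the edge; the plate is 80 wide and runs to 100 mm behind the edge. Its top is 1.5 to 12.5 mm above the worktop, different each time and not measured, so the wedge jams with its thin end anywhere from about 35 to 105 mm past the edge.
- deck (a joint): Hinge of the deck, rad: 0 = front edge sagging, 0.0242 = level against the rubber stops. Its reading is too noisy to tell when the wedge is tight. Lifting takes a push of about 1 to 4 N on the wedge, up to 7 N where the ramp first meets the edge; from the stops on the wedge hardly goes in any further and the push climbs steeply.
- timer: White bench timer with red knob, 62 x 62 x 38 mm, loose; origin: middle of its underside. Stands on the other side of the stand from the wedge. Leave alone.
- dish_stack: Three taped pink dishes, 102 x 101 x 78 mm, loose; origin: underside. Leave alone.
- amber_bottle: Amber bottle with black cap, 68 mm wide, 118 mm high, loose; origin: underside. Leave alone.
- flask: Conical glass flask, 67 mm wide, 108 mm high, loose; origin: underside. Leave alone.
- dropper: Small amber dropper bottle, 34 mm wide, 84 mm high, loose; origin: underside. Leave alone.
Mind the look-alikes: they are no part of the job. There is more than one size of the wedge; the job needs the middle-sized.

How it is judged:
On the way, in this order (a step that is already met when the one before it is completed fails the run):
1. the wedge's thin end is under the middle of the deck's edge, the deck still sagging (y of wedge_tip in the frame of stand between -0.025 and 0.025 m and x of wedge_tip in the frame of stand above 0.003 m and value of joint deck below 0.008 rad), for 0.1 s.
2. the wedge has lifted the deck to its stops and is loaded (y of wedge_tip in the frame of stand between -0.025 and 0.025 m and angle between the x axis of wedge and the x axis of stand, either way round below 0.2 rad and angle between wedge's own z axis and vertical below 0.12 rad and value of joint deck above 0.0235 rad and contact force between wedge and stand above 3 N), for 0.2 s.
At the end, for the whole second after the job is handed in: Wedge released and at rest under the deck's edge: deck level (joint over 0.0235 rad), wedge and deck pressing on each other with 3 to 13 N, thin end over 30 mm past the edge, within 25 mm of its middle, wedge flat within 0.12 rad and square within 0.2 rad (all of step 2 and contact force between wedge and stand below 13 N and x of wedge_tip in the frame of stand above 0.03 m and linear speed of wedge below 0.01 m/s and velocity of joint deck below 0.02 rad/s); the robot touches nothing.
It fails at once if the wedge is forced: it presses on the deck with over 13 N (contact force between wedge and stand above 13 N).
It fails at once if the gripper or arm leans on the stand or deck (over 4 N) (contact force between any of the fingers, the arm and stand above 4 N).
It fails at once if another thing on the bench is moved by over 30 mm (distance of any of timer, dish_stack, amber_bottle, flask, dropper from where it was at the start of the episode above 0.03 m).
It also fails if it takes over 67 s, if anything falls off the work surface, if the arm or the gripper's body presses on something with over 40 N, if the wrist force passes 120 N, or if a joint passes its speed limit or range.

## Working session

There is one attempt and no reset: what is moved stays moved. The work goes in short steps, Python scripts to look and compute and a shell command to move; the robot and the scene stay as the last step left them, time stands still between calls to the robot, and variables do not carry over. Pictures are saved under pics/ and viewed, and the job is handed in when it is done.

```bash
mkdir -p pics; ls
python3 - <<'E'
from workcell import *
import cv2,numpy as np
s=get_state();print(s)
for n in("scene","top","wrist"):
    im=camera(n);cv2.imwrite(f"pics/{n}0.png",im[:,:,::-1]);i=camera_info(n);print(n,{k:(np.round(v,4).tolist()) if not isinstance(v,str) else v for k,v in i.items()})
E
```

```text
pics
{'time': 0.0, 'joints': array([-1.19787969,  0.32181346, -0.07006967,  1.45165361,  0.02260664,
        1.37079908, -0.05687618]), 'qvel': array([-0.00041986, -0.00152103,  0.001615  ,  0.00057597, -0.0004744 ,
        0.0010506 ,  0.00059843]), 'joint_efforts': array([-7.10774748e-04, -4.93566155e+01, -3.82341407e-01, -3.14341736e+01,
        1.29746893e-02,  1.12216239e-02,  9.35020125e-06]), 'ee_pos': array([0.22817017, 0.6082182 , 0.30284019]), 'tcp_rot': array([ 1.78427196e-01,  9.83952664e-01, -9.36438869e-04, -1.14497320e-04]), 'force': array([ 0.03400733, -0.39342266,  0.17586379]), 'torque': array([0.01496923, 0.07970011, 0.00615252]), 'finger_gap': 0.08547762160480737}
scene {'fov_y': 46.1304, 'cx': 323.0359, 'cy': 240.3629, 'view': [[0.8375, -0.5464, -0.0023, -0.486], [0.3211, 0.4888, 0.8112, -0.2253], [-0.4421, -0.6801, 0.5848, -1.3997], [0.0, 0.0, 0.0, 1.0]]}
top {'fov_y': 47.8215, 'cx': 319.356, 'cy': 244.1931, 'view': [[0.0208, -0.9997, -0.0092, -0.0102], [0.9809, 0.0186, 0.1937, -0.552], [-0.1934, -0.013, 0.981, -1.4163], [0.0, 0.0, 0.0, 1.0]]}
wrist {'fov_y': 66.6807, 'cx': 319.2413, 'cy': 239.8329, 'mount': [[0.0006, 0.958, 0.2867, 0.0718], [1.0, -0.0005, -0.0006, -0.0005], [-0.0004, 0.2867, -0.958, -0.0699], [0.0, 0.0, 0.0, 1.0]]}
```

View pics/top0.png

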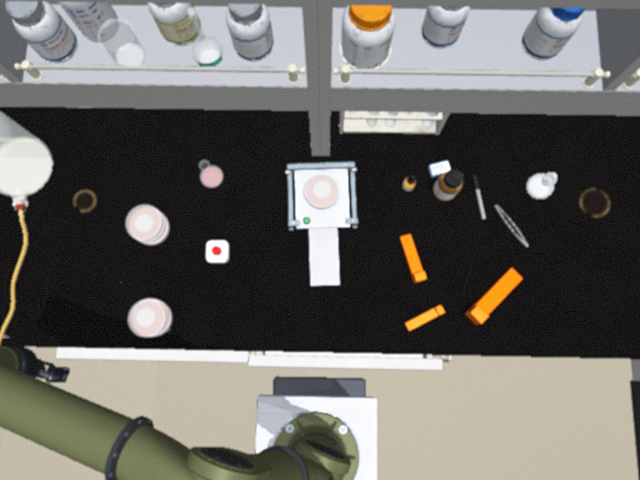

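View pics/scene0.png

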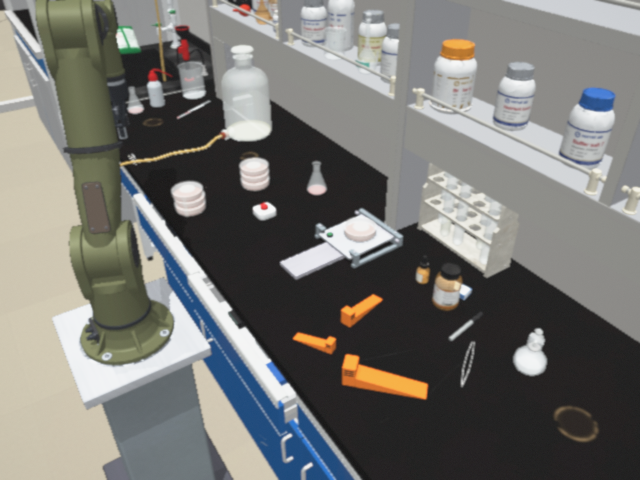

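View pics/wrist0.png

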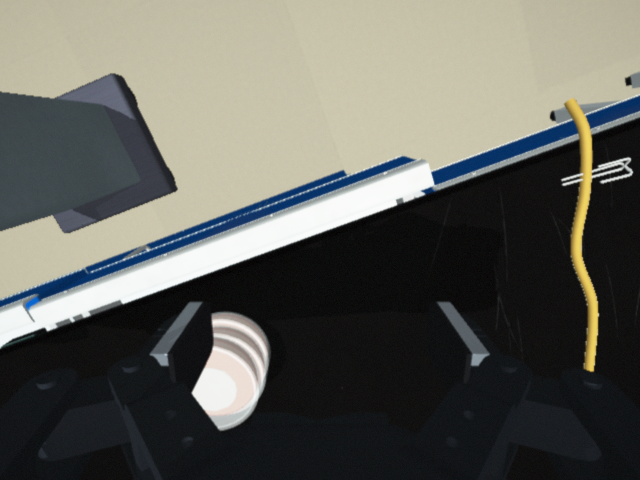

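Top view: the three orange wedges are at about (413,258), (425,318) and (496,296). The stand is at (322,195), its plate at (324,257) and the timer at (217,251). I'll crop closer and measure them.

```bash
cat > h.py <<'E'
from workcell import *
import cv2,numpy as np
from scipy.spatial.transform import Rotation as R
def ray(name,uv,state=None):
    i=camera_info(name);f=240/np.tan(np.radians(i["fov_y"]/2))
    d=np.array([(uv[0]-i["cx"])/f,-(uv[1]-i["cy"])/f,-1])
    if name=="wrist":
        T=np.eye(4);T[:3,:3]=R.from_quat(state["tcp_rot"]).as_matrix();T[:3,3]=state["ee_pos"];C=T@np.array(i["mount"])
    else: C=np.linalg.inv(np.array(i["view"]))
    return C[:3,3],C[:3,:3]@d
def at(name,uv,z,state=None):
    o,d=ray(name,uv,state);return o+d*(z-o[2])/d[2]
def proj(name,p,state=None):
    i=camera_info(name);f=240/np.tan(np.radians(i["fov_y"]/2))
    if name=="wrist":
        T=np.eye(4);T[:3,:3]=R.from_quat(state["tcp_rot"]).as_matrix();T[:3,3]=state["ee_pos"];V=np.linalg.inv(T@np.array(i["mount"]))
    else: V=np.array(i["view"])
    c=V[:3,:3]@np.array(p)+V[:3,3];return np.array([i["cx"]+f*c[0]/-c[2],i["cy"]-f*c[1]/-c[2]])
E
python3 - <<'E'
from h import *
im=cv2.imread("pics/top0.png")
c=im[150:340,270:530];cv2.imwrite("pics/crop_top.png",cv2.resize(c,None,fx=3,fy=3,interpolation=cv2.INTER_CUBIC))
im2=cv2.imread("pics/scene0.png");c=im2[200:410,270:440];cv2.imwrite("pics/crop_sc.png",cv2.resize(c,None,fx=2.8,fy=2.8,interpolation=cv2.INTER_CUBIC))
hsv=cv2.cvtColor(im,cv2.COLOR_BGR2HSV);m=cv2.inRange(hsv,(8,180,120),(22,255,255));m[:200]=0
n,l,st,ce=cv2.connectedComponentsWithStats(m)
for k in range(1,n):
    if st[k,4]>100:
        pts=np.argwhere(l==k)[:,::-1].astype(np.float32)
        w=np.array([at("top",p,0)[:2] for p in pts],np.float32)
        print(ce[k],st[k],cv2.minAreaRect(w))
E
```

```text
[412.66197183 257.94209703] [400 233  27  50 639] ((0.5302333831787109, -0.2596035599708557), (0.14035767316818237, 0.03952178359031677), 19.77812385559082)
[494.44075021 296.05967604] [ 467  267   56   58 1173] ((0.4257741868495941, -0.4861737787723541), (0.05074059218168259, 0.1871454417705536), 44.63177490234375)
[424.6442953  317.20805369] [405 304  41  27 447] ((0.36449721455574036, -0.29113656282424927), (0.028809603303670883, 0.11669567227363586), 27.227277755737305)
```

View pics/crop_top.png

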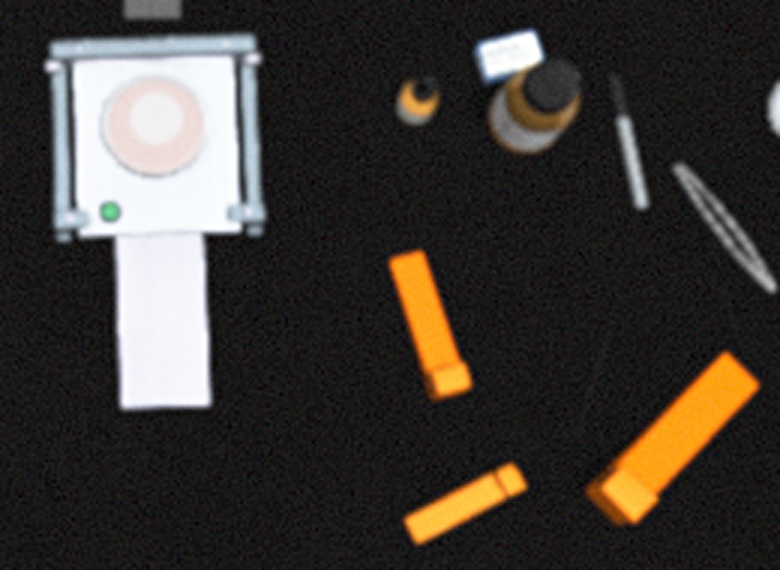

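View pics/crop_sc.png

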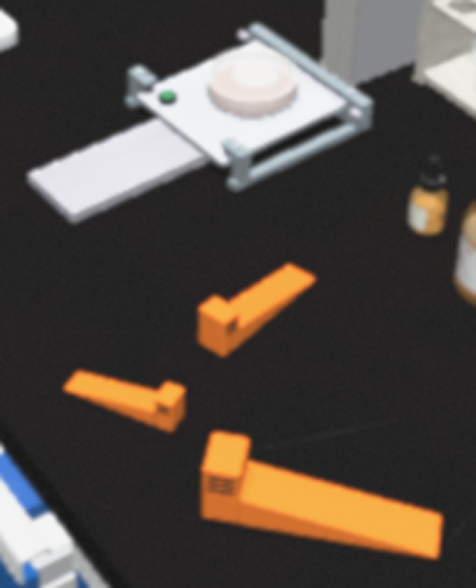

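The candidates are the wedges at (413,258), about 140 mm long; (425,318), about 117 mm; and (496,296), about 187 mm. The job's wedge is 136 mm and the middle size, so I choose (413,258). Its thin end is at about (405,236) and its heel at about (419,277). Now I'll measure the wedge and stand poses.

Run:
```python
from h import *
from scipy.optimize import minimize
t=lambda u,v,z:at("top",(270+u/3-1/3,150+v/3-1/3),z)
print("platefront L,R",t(121,408,.007),t(212,406,.007))
print("plate at deck",t(118,236,.007),t(205,236,.007))
print("deck front corners z25",t(82,234,.0255),t(238,234,.0255))
print("deck back corners", t(75,57,.03),t(233,56,.03))
print("rear posts",t(50,66,.044),t(256,60,.044)," front posts outer edge",t(54,215,.044),t(265,212,.044))
print("hooks/frontposts",t(68,215,.044),t(247,212,.044))
# wedge silhouette fit top+scene
prof=np.array([[68,0],[68,3],[-46,22],[-46,42],[-68,42],[-68,0]])/1e3
ms={}
for n in("top","scene"):
    im=cv2.imread(f"pics/{n}0.png");hsv=cv2.cvtColor(im,cv2.COLOR_BGR2HSV);m=cv2.inRange(hsv,(5,150,60),(24,255,255))
    k,l,st,ce=cv2.connectedComponentsWithStats(m);c=np.array((413,258) if n=="top" else (360,310))
    j=1+np.argmin(np.linalg.norm(ce[1:]-c,axis=1)+1e3*(st[1:,4]<100));ms[n]=(l==j).astype(np.uint8);print(n,st[j])
def sil(n,x,y,a):
    c,s=np.cos(a),np.sin(a);P=[]
    out=np.zeros((480*4,640*4),np.uint8)
    for part in([[68,0],[68,3],[-46,22],[-46,0]],[[-46,0],[-46,42],[-68,42],[-68,0]]):
        q=[proj(n,[x+c*p[0]/1e3-s*w,y+s*p[0]/1e3+c*w,p[1]/1e3]) for p in part for w in(-.015,.015)]
        h=cv2.convexHull(np.array(q,np.float32));cv2.fillConvexPoly(out,((h+.5)*4).astype(np.int32),1)
    return cv2.resize(out*255,(640,480),interpolation=cv2.INTER_AREA)/255.
for S in(("top",),("scene",),("top","scene")):
    f=lambda p:sum(np.abs(sil(n,*p)-ms[n]).sum() for n in S)
    r=minimize(f,[.53,-.26,.3],method="Nelder-Mead",options=dict(initial_simplex=[[.53,-.26,.3],[.54,-.26,.3],[.53,-.25,.3],[.53,-.26,.4]],xatol=1e-4))
    print(S,r.x,r.fun)
```

```text
platefront L,R [0.44411518 0.024854   0.007     ] [ 0.44761314 -0.05889098  0.007     ]
plate at deck [0.60642778 0.03159273 0.007     ] [ 0.60795571 -0.05018493  0.007     ]
deck front corners z25 [0.60350002 0.06446975 0.0255    ] [ 0.6062047  -0.08038248  0.0255    ]
deck back corners [0.77414655 0.07579101 0.03      ] [ 0.77776898 -0.07370836  0.03      ]
rear posts [0.76006415 0.09806035 0.044     ] [ 0.76935118 -0.09474714  0.044     ]  front posts outer edge [0.6167093 0.0897031 0.044    ] [ 0.62314181 -0.10418681  0.044     ]
hooks/frontposts [0.61694835 0.07682233 0.044     ] [ 0.62283534 -0.08765722  0.044     ]
top [399 233  29  51 738]
scene [340 294  43  34 692]Traceback (most recent call last):
  File "<stdin>", line 26, in <module>
    res = _minimize_neldermead(fun, x0, args, callback, bounds=bounds,
                               **options)
    fxr = func(xr)
    fx = function(np.copy(x), *(wrapper_args + args))
  File "<stdin>", line 25, in <lambda>
  File "<stdin>", line 25, in <genexpr>
  File "<stdin>", line 21, in sil
  File "h.py", line 14, in proj
    i=camera_info(name);f=240/np.tan(np.radians(i["fov_y"]/2))
ValueError: time passes only in moves, steps and waits
```

```bash
python3 - <<'E'
s=open('h.py').read()
s=s.replace("def ray","import functools\n@functools.lru_cache(None)\ndef CI(n): return camera_info(n)\ndef ray").replace('i=camera_info(name)','i=CI(name)')
s+='''
def sil(n,x,y,a,z0=0,st=None):
    c,s=np.cos(a),np.sin(a)
    out=np.zeros((480*4,640*4),np.uint8)
    for part in([[68,0],[68,3],[-46,22],[-46,0]],[[-46,0],[-46,42],[-68,42],[-68,0]]):
        q=[proj(n,[x+c*p[0]/1e3-s*w,y+s*p[0]/1e3+c*w,z0+p[1]/1e3],st) for p in part for w in(-.015,.015)]
        h=cv2.convexHull(np.array(q,np.float32));cv2.fillConvexPoly(out,((h+.5)*4).astype(np.int32),1)
    return cv2.resize(out*255,(640,480),interpolation=cv2.INTER_AREA)/255.
def omask(im,near):
    hsv=cv2.cvtColor(im,cv2.COLOR_BGR2HSV);m=cv2.inRange(hsv,(5,150,60),(24,255,255))
    k,l,st,ce=cv2.connectedComponentsWithStats(m)
    j=1+np.argmin(np.linalg.norm(ce[1:]-np.array(near),axis=1)+1e3*(st[1:,4]<100));return (l==j).astype(float)
def fit(ms,p0,z0=0,st=None):
    from scipy.optimize import minimize
    f=lambda p:sum(np.abs(sil(n,*p,z0,st)-m).sum() for n,m in ms.items())
    p0=np.array(p0);r=minimize(f,p0,method="Nelder-Mead",options=dict(initial_simplex=[p0,p0+[.01,0,0],p0+[0,.01,0],p0+[0,0,.1]],xatol=1e-4,maxfev=200))
    return r.x,r.fun
'''
open('h.py','w').write(s)
E
python3 - <<'E'
from h import *
m={"top":omask(cv2.imread("pics/top0.png"),(413,258)),"scene":omask(cv2.imread("pics/scene0.png"),(360,310))}
for S in(("top",),("scene",),("top","scene")):
    x,f=fit({n:m[n] for n in S},[.53,-.26,.3]);c=np.array([np.cos(x[2]),np.sin(x[2])]);print(S,x,f,"tip",x[:2]+.068*c,"heel",x[:2]-.057*c)
E
```

```text
('top',) [ 0.527172   -0.25751894  0.29528231] 134.23529411764707 tip [ 0.59222896 -0.23773026] heel [ 0.47263896 -0.2741065 ]
('scene',) [ 0.53123497 -0.25889215  0.26685722] 71.67450980392157 tip [ 0.59682807 -0.24096047] heel [ 0.47625252 -0.27392312]
('top', 'scene') [ 0.53105082 -0.25837614  0.26404344] 212.59607843137258 tip [ 0.59669412 -0.24062909] heel [ 0.4760263  -0.27325234]
```

```bash
cat >> h.py <<'E'
def yawR(a):  # tool down, tool x at heading a
    return R.from_matrix(np.array([[np.cos(a),np.sin(a),0],[np.sin(a),-np.cos(a),0],[0,0,-1.]]))
def plan(p,a=None):
    s=get_state();q=R.from_quat(s["tcp_rot"]);
    print("t",s["time"],"pos",s["ee_pos"].round(4),"lin",q.inv().apply(np.array(p)-s["ee_pos"]).round(4))
    if a is not None: print("ang",np.degrees((q.inv()*yawR(a)).as_rotvec()).round(2))
    print("yaw",np.degrees(np.arctan2(*q.as_matrix()[[1,0],0])).round(2),"F",s["force"].round(2),"gap",round(s["finger_gap"],4))
E
python3 - <<'E'
from h import *
plan([.50,.22,.30],.28)
E
```

```text
t 0.15 pos [0.2282 0.6083 0.3031] lin [-0.3909 -0.2682  0.0035]
ang [-3.000e-02  1.000e-01  1.434e+02]
yaw 159.44 F [ 0.96 -0.56  0.67] gap 0.0854
```

```bash
python3 -m jog '[{"claw":0,"linear":[-0.04,-0.028,0],"angular":[0,0,7]},{"claw":0,"linear":[-0.075,-0.05,0],"angular":[0,0,14]},{"claw":0,"linear":[-0.11,-0.075,0],"angular":[0,0,21]},{"claw":0,"linear":[-0.145,-0.1,0],"angular":[0,0,28]},{"claw":0,"linear":[-0.18,-0.123,0],"angular":[0,0,35]},{"claw":0,"linear":[-0.215,-0.147,0],"angular":[0,0,42]},{"claw":0,"linear":[-0.25,-0.17,0],"angular":[0,0,49]},{"claw":0,"linear":[-0.285,-0.195,0],"angular":[0,0,56]},{"claw":0,"linear":[-0.32,-0.22,0],"angular":[0,0,63]},{"claw":0,"linear":[-0.355,-0.244,0],"angular":[0,0,70]}]'
python3 - <<'E'
from h import *
plan([.49,-.1,.24],.28)
E
```

```text
time: 0.98
ee_pos: [0.4675, 0.2651, 0.3039]
tcp_rot: [0.713, 0.702, 0.0, -0.0]
force: [0.9, 0.7, 0.2]
finger_gap: 0.0856
t 0.9833 pos [0.4675 0.2651 0.3039] lin [-0.3647  0.0282  0.0638]
ang [-1.000e-02 -1.000e-02  7.306e+01]
yaw 89.1 F [0.93 0.66 0.19] gap 0.0856
```

```bash
python3 -m jog '[{"claw":0,"linear":[-0.037,0.003,0.006],"angular":[0,0,7]},{"claw":0,"linear":[-0.074,0.006,0.012],"angular":[0,0,14]},{"claw":0,"linear":[-0.11,0.009,0.018],"angular":[0,0,21]},{"claw":0,"linear":[-0.147,0.012,0.024],"angular":[0,0,28]},{"claw":0,"linear":[-0.184,0.015,0.03],"angular":[0,0,35]},{"claw":0,"linear":[-0.22,0.018,0.036],"angular":[0,0,42]},{"claw":0,"linear":[-0.257,0.02,0.042],"angular":[0,0,49]},{"claw":0,"linear":[-0.294,0.023,0.05],"angular":[0,0,56]},{"claw":0,"linear":[-0.33,0.026,0.056],"angular":[0,0,63]},{"claw":0,"linear":[-0.366,0.028,0.063],"angular":[0,0,70]}]'
python3 - <<'E'
from h import *
plan([.475,-.274,.20],.275)
E
```

```text
time: 1.82
ee_pos: [0.4911, -0.1009, 0.2408]
tcp_rot: [0.986, 0.166, 0.0, -0.0]
force: [-0.2, -0.3, -0.7]
finger_gap: 0.0855
t 1.8167 pos [ 0.4911 -0.1009  0.2408] lin [-0.0719  0.1583  0.0407]
ang [-0.01 -0.05  3.35]
yaw 19.1 F [-0.22 -0.32 -0.73] gap 0.0855
```

```bash
python3 -m jog '[{"claw":0,"linear":[-0.015,0.032,0.008],"angular":[0,0,1]},{"claw":0,"linear":[-0.03,0.064,0.016],"angular":[0,0,2]},{"claw":0,"linear":[-0.044,0.096,0.024],"angular":[0,0,3.3]},{"claw":0,"linear":[-0.058,0.128,0.032],"angular":[0,0,3.3]},{"claw":0,"linear":[-0.072,0.158,0.04],"angular":[0,0,3.3]},{"claw":0,"linear":[-0.072,0.158,0.04],"angular":[0,0,3.3]},{"claw":0,"linear":[-0.072,0.158,0.04],"angular":[0,0,3.3]}]'
python3 - <<'E'
from h import *
s=get_state();im=camera("wrist")[:,:,::-1].copy();cv2.imwrite("pics/w1.png",im)
plan([.475,-.274,.2],.275)
m=omask(im,(320,200));print(m.sum())
import pickle;pickle.dump(s,open("w1.pkl","wb"))
x,f=fit({"wrist":m},[.53,-.258,.27],0,s);print(x,f)
o=sil("wrist",*x,0,s);e=cv2.Canny((o>.5).astype(np.uint8)*255,50,100);im[e>0]=(255,0,255);cv2.imwrite("pics/w1o.png",im)
E
```

```text
time: 2.4
ee_pos: [0.4746, -0.2742, 0.2002]
tcp_rot: [0.99, 0.138, -0.001, 0.0]
force: [-0.2, 1.3, 0.1]
finger_gap: 0.0854
t 2.45 pos [ 0.4756 -0.2723  0.2005] lin [-0.0011  0.0015  0.0005]
ang [-0.04  0.05  0.29]
yaw 16.05 F [0.25 0.7  0.21] gap 0.0854
5971.0
[ 0.53049326 -0.25769452  0.28206499] 4935.415686274509
```

View pics/w1o.png

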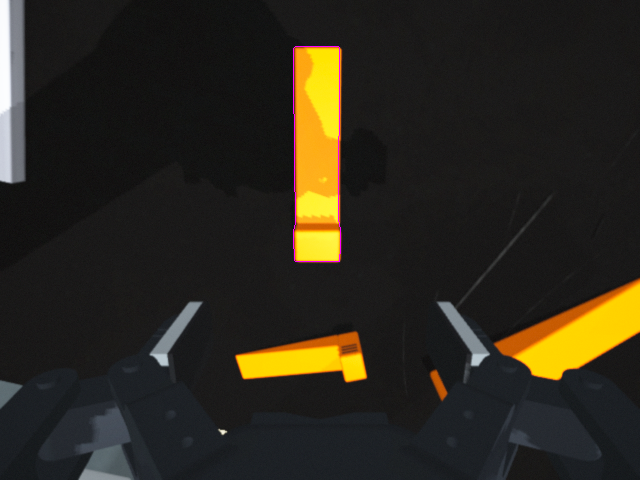

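The close crop shows the chosen wedge at px (317,47)–(317,262), and the fitted outline matches it. Its heel has ribs and is 110 mm clear of the stand. The small wedge lies at (305,358), well behind. The heel is at (0.476,-0.274) with yaw 0.282, so I'll go down and grip.

```bash
python3 -m jog '[{"claw":0,"linear":[0,0,0.03],"angular":[0,0,-0.1]},{"claw":0,"linear":[0,0,0.06],"angular":[0,0,-0.1]},{"claw":0,"linear":[0,0,0.09],"angular":[0,0,-0.1]},{"claw":0,"linear":[0,0,0.115],"angular":[0,0,-0.1]},{"claw":0,"linear":[0,0,0.12],"angular":[0,0,-0.1]},{"claw":0,"linear":[0,0,0.12],"angular":[0,0,-0.1]}]' 40
python3 -m jog '[{"claw":255,"linear":[0,0,0],"angular":[0,0,0]},{"claw":255,"linear":[0,0,0],"angular":[0,0,0]},{"claw":255,"linear":[0,0,0],"angular":[0,0,0]},{"claw":255,"linear":[0,0,0],"angular":[0,0,0]},{"claw":255,"linear":[0,0,0],"angular":[0,0,0]},{"claw":255,"linear":[0,0,0],"angular":[0,0,0]},{"claw":255,"linear":[0,0,0],"angular":[0,0,0]},{"claw":255,"linear":[0,0,0],"angular":[0,0,0]}]' 40
python3 - <<'E'
from h import *
plan([.475,-.274,.2],.275)
E
```

```text
time: 2.95
ee_pos: [0.4756, -0.27, 0.0796]
tcp_rot: [0.99, 0.142, -0.001, -0.001]
force: [0.1, -0.9, 0.9]
finger_gap: 0.0851
time: 3.62
ee_pos: [0.4769, -0.2725, 0.0822]
tcp_rot: [0.99, 0.141, 0.001, 0.0]
force: [-1.2, 0.6, 7.0]
finger_gap: 0.0295
t 3.6167 pos [ 0.4769 -0.2725  0.0822] lin [-0.002   0.001  -0.1178]
ang [ 0.05 -0.12  0.48]
yaw 16.24 F [-1.24  0.57  7.02] gap 0.0295
```

```bash
python3 -m jog '[{"claw":255,"linear":[0,0,-0.02],"angular":[0,0,0]},{"claw":255,"linear":[0,0,-0.05],"angular":[0,0,0]},{"claw":255,"linear":[0,0,-0.08],"angular":[0,0,0]},{"claw":255,"linear":[0,0,-0.1],"angular":[0,0,0]},{"claw":255,"linear":[0,0,-0.1],"angular":[0,0,0]}]'
python3 - <<'E'
from h import *
plan([.4686,-.0147,.18],.045)
E
```

```text
time: 4.03
ee_pos: [0.478, -0.2736, 0.1853]
tcp_rot: [0.99, 0.141, 0.004, 0.001]
force: [0.9, -0.7, -0.8]
finger_gap: 0.0291
t 4.0333 pos [ 0.478  -0.2736  0.1853] lin [ 0.0632 -0.2512  0.0047]
ang [ 0.18 -0.4  13.64]
yaw 16.22 F [ 0.87 -0.73 -0.77] gap 0.0291
```

```bash
python3 -m jog '[{"claw":255,"linear":[0.007,-0.028,0],"angular":[0,0,1.5]},{"claw":255,"linear":[0.014,-0.056,0],"angular":[0,0,3]},{"claw":255,"linear":[0.021,-0.084,0],"angular":[0,0,4.5]},{"claw":255,"linear":[0.028,-0.112,0],"angular":[0,0,6]},{"claw":255,"linear":[0.035,-0.14,0],"angular":[0,0,7.5]},{"claw":255,"linear":[0.042,-0.168,0],"angular":[0,0,9]},{"claw":255,"linear":[0.049,-0.196,0],"angular":[0,0,10.5]},{"claw":255,"linear":[0.056,-0.224,0],"angular":[0,0,12]},{"claw":255,"linear":[0.063,-0.251,0],"angular":[0,0,13.6]},{"claw":255,"linear":[0.063,-0.251,0],"angular":[0,0,13.6]}]'
python3 -m jog '[{"claw":255,"linear":[0,0,0],"angular":[0,0,0]},{"claw":255,"linear":[0,0,0],"angular":[0,0,0]}]'
python3 - <<'E'
from h import *
plan([.4686,-.0147,.18],.045)
s=get_state()
for n in("wrist","top","scene"):cv2.imwrite(f"pics/{n}2.png",camera(n)[:,:,::-1])
import pickle;pickle.dump(s,open("w2.pkl","wb"))
im=cv2.imread("pics/top2.png");cv2.imwrite("pics/top2c.png",cv2.resize(im[140:340,220:420],None,fx=3,fy=3,interpolation=cv2.INTER_CUBIC))
E
```

```text
time: 4.87
ee_pos: [0.4654, -0.0073, 0.1799]
tcp_rot: [1.0, 0.027, -0.001, -0.001]
force: [-0.6, 0.4, -1.5]
finger_gap: 0.0293
time: 5.03
ee_pos: [0.4659, -0.0141, 0.1803]
tcp_rot: [1.0, 0.023, -0.001, 0.0]
force: [-0.4, -1.1, -1.0]
finger_gap: 0.0296
t 5.0333 pos [ 0.4659 -0.0141  0.1803] lin [0.0027 0.0007 0.0003]
ang [0.03 0.06 0.07]
yaw 2.64 F [-0.41 -1.09 -1.  ] gap 0.0296
```

View pics/wrist2.png

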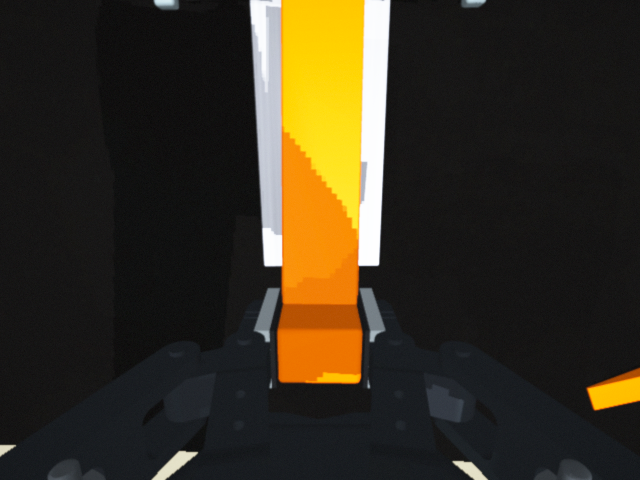

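View pics/top2c.png

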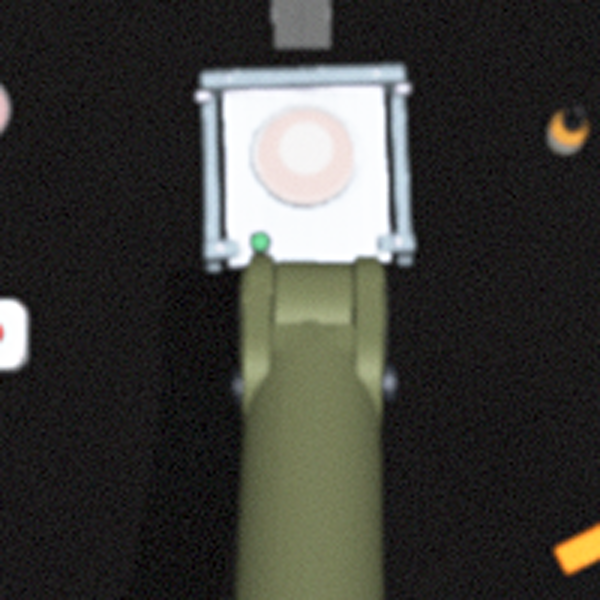

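View pics/scene2.png

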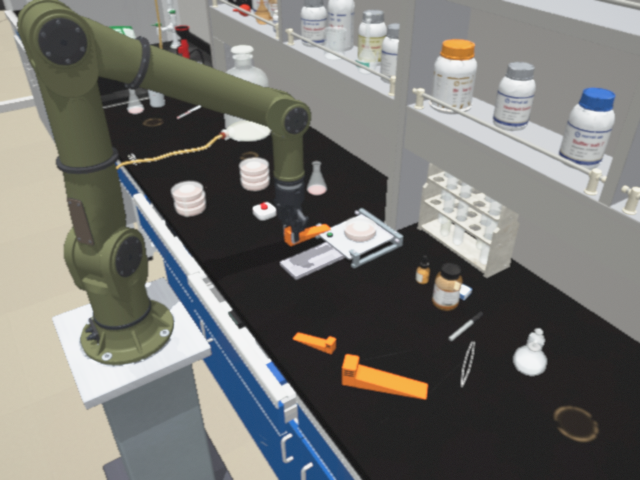

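The wrist view shows the wedge gripped straight at px 282–361. The plate lies beneath it, front corners at (264,266) and (380,266), and the posts are at (166,3) and (473,3). I'll measure the plate's position and estimate its height from the known 80 mm width.

Run:
```python
from h import *
import pickle;s=pickle.load(open("w2.pkl","rb"))
camera_info("wrist")
for z in(.0015,.007,.0125):
    a=at("wrist",(264,266),z,s);b=at("wrist",(380,266),z,s);print(z,a.round(4),b.round(4),np.linalg.norm(a-b),(a+b)/2)
im=cv2.imread("pics/wrist2.png");cv2.imwrite("pics/w2c.png",cv2.resize(im[225:325,230:410],None,fx=4,fy=4,interpolation=cv2.INTER_CUBIC))
im=cv2.imread("pics/scene0.png");cv2.imwrite("pics/s0c.png",cv2.resize(im[205:285,270:410],None,fx=5.5,fy=5.5,interpolation=cv2.INTER_CUBIC))
```

```text
0.0015 [0.4436 0.024  0.0015] [ 0.4475 -0.0602  0.0015] 0.08434180433412075 [ 0.44554382 -0.01810468  0.0015    ]
0.007 [0.4457 0.0232 0.007 ] [ 0.4495 -0.0592  0.007 ] 0.08247638091623273 [ 0.44762325 -0.01796059  0.007     ]
0.0125 [0.4478 0.0224 0.0125] [ 0.4516 -0.0581  0.0125] 0.0806109574983447 [ 0.44970267 -0.01781651  0.0125    ]
```

View pics/w2c.png

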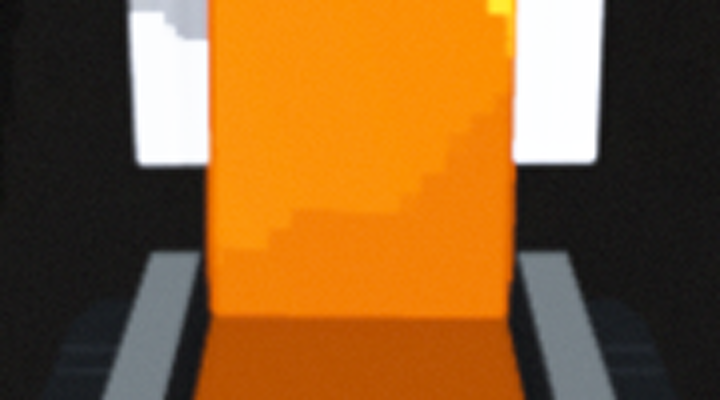

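View pics/s0c.png

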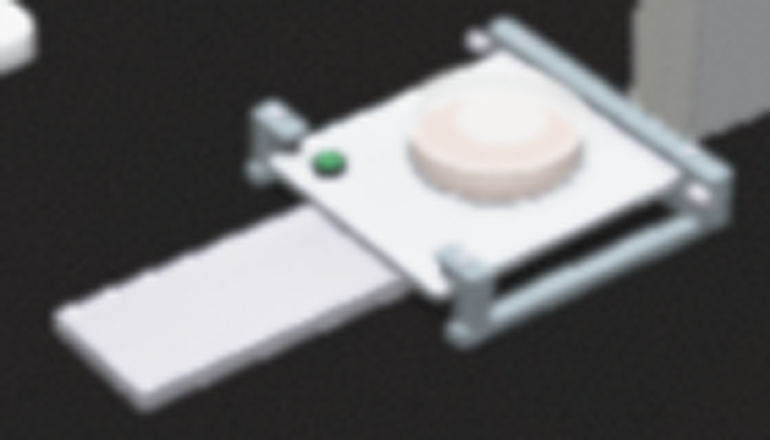

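The plate is about 9–10 mm thick, and the wedge is square and within 3 mm of centre. The thin end is about 15 mm before the edge. I'll lower it, feeling for contact with the plate.

```bash
python3 -m jog '[{"claw":255,"linear":[0,0.002,0.025],"angular":[0,0,0]},{"claw":255,"linear":[0,0.002,0.05],"angular":[0,0,0]},{"claw":255,"linear":[0,0.002,0.07],"angular":[0,0,0]},{"claw":255,"linear":[0,0.002,0.08],"angular":[0,0,0]},{"claw":255,"linear":[0,0.002,0.08],"angular":[0,0,0]},{"claw":255,"linear":[0,0.002,0.08],"angular":[0,0,0]}]'
python3 -m jog '[{"claw":255,"linear":[0,0,0.001],"angular":[0,0,0]},{"claw":255,"linear":[0,0,0.002],"angular":[0,0,0]}]'
python3 -m jog '[{"claw":255,"linear":[0,0,0.001],"angular":[0,0,0]},{"claw":255,"linear":[0,0,0.002],"angular":[0,0,0]}]'
python3 -m jog '[{"claw":255,"linear":[0,0,0.001],"angular":[0,0,0]},{"claw":255,"linear":[0,0,0.002],"angular":[0,0,0]}]'
```

```text
time: 5.68
ee_pos: [0.4665, -0.0162, 0.101]
tcp_rot: [1.0, 0.022, -0.0, 0.0]
force: [1.0, -0.7, -0.8]
finger_gap: 0.0295
time: 5.85
ee_pos: [0.4676, -0.0155, 0.1002]
tcp_rot: [1.0, 0.023, 0.001, -0.0]
force: [0.3, 0.5, -1.4]
finger_gap: 0.0295
time: 6.02
ee_pos: [0.467, -0.0153, 0.0976]
tcp_rot: [1.0, 0.023, 0.001, -0.0]
force: [-0.1, -1.0, -0.9]
finger_gap: 0.0294
time: 6.18
ee_pos: [0.4666, -0.0154, 0.0951]
tcp_rot: [1.0, 0.023, 0.0, -0.0]
force: [-0.4, 0.1, -0.5]
finger_gap: 0.0296
```

```bash
for i in 1; do python3 -m jog '[{"claw":255,"linear":[0,0,0.001],"angular":[0,0,0]},{"claw":255,"linear":[0,0,0.0015],"angular":[0,0,0]}]'; done
python3 -m jog '[{"claw":255,"linear":[0,0,0.001],"angular":[0,0,0]},{"claw":255,"linear":[0,0,0.0015],"angular":[0,0,0]}]'
python3 -m jog '[{"claw":255,"linear":[0,0,0.001],"angular":[0,0,0]},{"claw":255,"linear":[0,0,0.001],"angular":[0,0,0]}]'
```

```text
time: 6.35
ee_pos: [0.4666, -0.0154, 0.0945]
tcp_rot: [1.0, 0.023, -0.0, -0.0]
force: [-6.6, 0.1, 17.5]
finger_gap: 0.029
time: 6.52
ee_pos: [0.4666, -0.0155, 0.0944]
tcp_rot: [1.0, 0.023, -0.001, -0.001]
force: [-13.9, 0.3, 33.4]
finger_gap: 0.0293
time: 6.68
ee_pos: [0.4667, -0.0155, 0.0944]
tcp_rot: [1.0, 0.023, -0.001, -0.001]
force: [-15.5, 0.5, 39.5]
finger_gap: 0.0297
```

Contact came at TCP z≈0.0945, so the plate top is about 12 mm. I'll ease off and release.

```bash
python3 -m jog '[{"claw":255,"linear":[0,0,-0.002],"angular":[0,0,0]},{"claw":255,"linear":[0,0,-0.003],"angular":[0,0,0]},{"claw":255,"linear":[0,0,-0.003],"angular":[0,0,0]}]'
python3 -m jog '[{"claw":100,"linear":[0,0,0],"angular":[0,0,0]},{"claw":100,"linear":[0,0,0],"angular":[0,0,0]},{"claw":100,"linear":[0,0,0],"angular":[0,0,0]},{"claw":100,"linear":[0,0,0],"angular":[0,0,0]},{"claw":100,"linear":[0,0,0],"angular":[0,0,0]}]'
python3 -m jog '[{"claw":100,"linear":[0,0,-0.02],"angular":[0,0,0]},{"claw":100,"linear":[0,0,-0.05],"angular":[0,0,0]},{"claw":100,"linear":[-0.02,0,-0.07],"angular":[0,0,0]},{"claw":100,"linear":[-0.045,0,-0.07],"angular":[0,0,0]},{"claw":255,"linear":[-0.045,0,-0.07],"angular":[0,0,0]},{"claw":255,"linear":[-0.045,0,-0.07],"angular":[0,0,0]},{"claw":255,"linear":[-0.045,0,-0.07],"angular":[0,0,0]},{"claw":255,"linear":[-0.045,0,-0.07],"angular":[0,0,0]}]'
python3 - <<'E'
from h import *
s=get_state()
plan([.43,-.0177,.1],.045)
im=camera("wrist")[:,:,::-1].copy();cv2.imwrite("pics/w3.png",im)
m=omask(im,(320,150))
x,f=fit({"wrist":m},[.526,-.0135,.045],.012,s);print(x,f,"tip",x[:2]+.068*np.array([np.cos(x[2]),np.sin(x[2])]))
o=sil("wrist",*x,.012,s);e=cv2.Canny((o>.5).astype(np.uint8)*255,50,100);im[e>0]=(255,0,255);cv2.imwrite("pics/w3o.png",im)
import pickle;pickle.dump(s,open("w3.pkl","wb"))
cv2.imwrite("pics/sc3.png",cv2.resize(camera("scene")[200:300,260:420,::-1],None,fx=5,fy=5,interpolation=cv2.INTER_CUBIC))
E
```

```text
time: 6.93
ee_pos: [0.4669, -0.0154, 0.0945]
tcp_rot: [1.0, 0.023, 0.001, -0.0]
force: [-1.4, -0.2, 7.4]
finger_gap: 0.0298
time: 7.35
ee_pos: [0.4663, -0.0155, 0.0937]
tcp_rot: [1.0, 0.023, -0.0, 0.0]
force: [0.3, -0.5, -0.2]
finger_gap: 0.052
time: 8.02
ee_pos: [0.422, -0.0176, 0.1637]
tcp_rot: [1.0, 0.023, 0.0, 0.0]
force: [-0.7, 0.8, -0.4]
finger_gap: 0.0036
t 8.0167 pos [ 0.422  -0.0176  0.1637] lin [0.008  0.0005 0.0637]
ang [ 0.03 -0.01  0.06]
yaw 2.64 F [-0.69  0.77 -0.35] gap 0.0036
[ 0.52191513 -0.01440462  0.03729962] 6376.588235294117 tip [ 0.58986784 -0.01186884]
```

View pics/w3o.png

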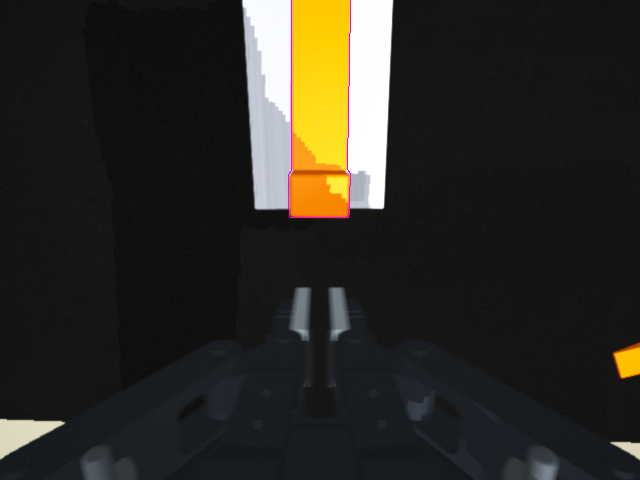

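View pics/sc3.png

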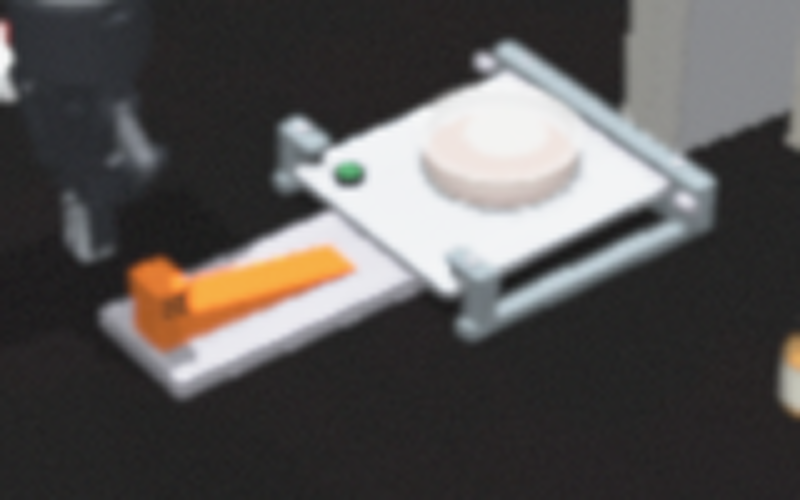

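The wedge is on the plate with a small gap at its thin end, square to within about 0.01 rad. The heel's back face is at x≈0.454, px row 217 in the wrist view, and the deck is still sagging. I'll lower the shut fingers behind the heel and approach.

```bash
python3 -m jog '[{"claw":255,"linear":[0.004,0,0.02],"angular":[0,0,0]},{"claw":255,"linear":[0.006,0,0.04],"angular":[0,0,0]},{"claw":255,"linear":[0.006,0,0.06],"angular":[0,0,0]},{"claw":255,"linear":[0.006,0,0.069],"angular":[0,0,0]},{"claw":255,"linear":[0.006,0,0.069],"angular":[0,0,0]},{"claw":255,"linear":[0.006,0,0.069],"angular":[0,0,0]}]'
python3 -m jog '[{"claw":255,"linear":[0.002,0,0],"angular":[0,0,0]},{"claw":255,"linear":[0.004,0,0],"angular":[0,0,0]},{"claw":255,"linear":[0.006,0,0],"angular":[0,0,0]},{"claw":255,"linear":[0.008,0,0],"angular":[0,0,0]},{"claw":255,"linear":[0.010,0,0],"angular":[0,0,0]},{"claw":255,"linear":[0.012,0,0],"angular":[0,0,0]},{"claw":255,"linear":[0.014,0,0],"angular":[0,0,0]}]'
```

```text
time: 8.62
ee_pos: [0.4275, -0.0175, 0.0948]
tcp_rot: [1.0, 0.023, -0.001, 0.001]
force: [0.6, 0.9, -0.4]
finger_gap: -0.0001
time: 9.2
ee_pos: [0.4418, -0.0166, 0.0951]
tcp_rot: [1.0, 0.023, 0.0, -0.0]
force: [-0.6, 0.8, 0.7]
finger_gap: 0.0001
```

```bash
python3 -m jog '[{"claw":255,"linear":[0.0015,0,0],"angular":[0,0,0]},{"claw":255,"linear":[0.003,0,0],"angular":[0,0,0]},{"claw":255,"linear":[0.0045,0,0],"angular":[0,0,0]},{"claw":255,"linear":[0.006,0,0],"angular":[0,0,0]},{"claw":255,"linear":[0.0075,0,0],"angular":[0,0,0]},{"claw":255,"linear":[0.009,0,0],"angular":[0,0,0]},{"claw":255,"linear":[0.010,0,0],"angular":[0,0,0]},{"claw":255,"linear":[0.011,0,0],"angular":[0,0,0]},{"claw":255,"linear":[0.012,0,0],"angular":[0,0,0]}]'
python3 -m jog '[{"claw":255,"linear":[0.001,0,0],"angular":[0,0,0]},{"claw":255,"linear":[0.002,0,0],"angular":[0,0,0]},{"claw":255,"linear":[0.003,0,0],"angular":[0,0,0]},{"claw":255,"linear":[0.004,0,0],"angular":[0,0,0]},{"claw":255,"linear":[0.005,0,0],"angular":[0,0,0]}]'
python3 - <<'E'
from h import *
s=get_state()
im=camera("wrist")[:,:,::-1].copy()
m=omask(im,(320,100))
x,f=fit({"wrist":m},[.535,-.0135,.045],.012,s);print(x,f,"tip",x[:2]+.068*np.array([np.cos(x[2]),np.sin(x[2])]))
cv2.imwrite("pics/w4.png",im)
cv2.imwrite("pics/sc4.png",cv2.resize(camera("scene")[200:300,260:420,::-1],None,fx=5,fy=5,interpolation=cv2.INTER_CUBIC))
E
```

```text
time: 9.95
ee_pos: [0.4534, -0.0161, 0.0949]
tcp_rot: [1.0, 0.023, -0.0, -0.0]
force: [-1.1, -0.6, -0.1]
finger_gap: 0.0003
time: 10.37
ee_pos: [0.4586, -0.0158, 0.0949]
tcp_rot: [1.0, 0.023, 0.0, -0.0]
force: [-1.7, -0.3, 0.5]
finger_gap: -0.0002
[ 0.53898722 -0.01259412  0.04588324] 1241.5607843137254 tip [ 0.60691565 -0.00947516]
```

View pics/w4.png

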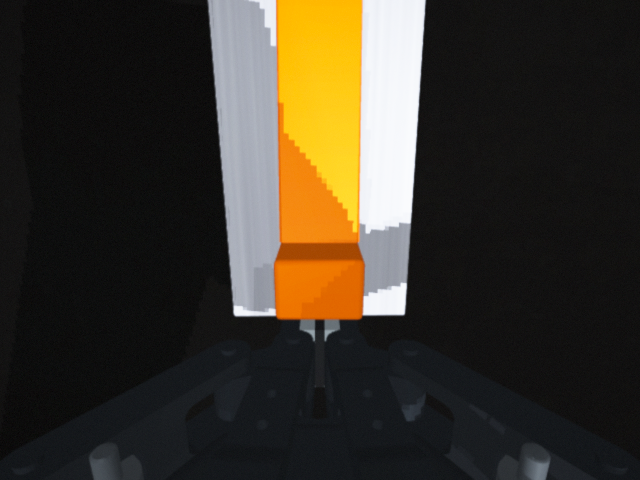

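View pics/sc4.png

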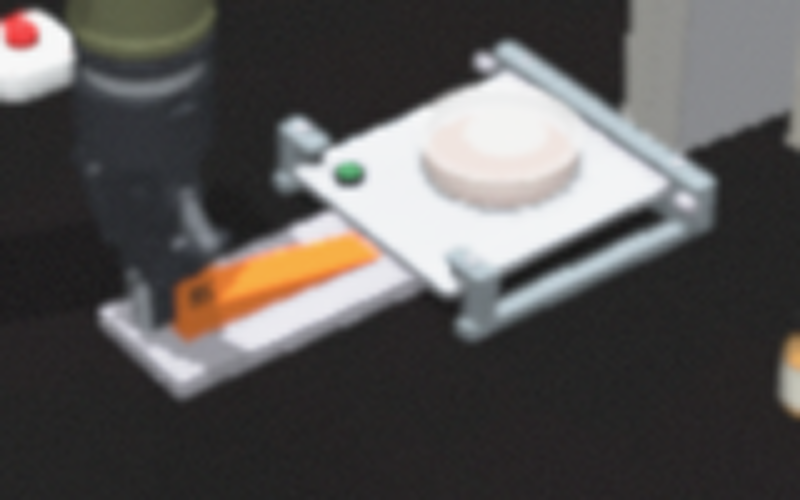

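The wedge is square and centred, with its thin end just at the edge, about (375,245) in the scene crop. Push force is about 1–2 N. Continuing slowly.

```bash
python3 -m jog '[{"claw":255,"linear":[0.001,0,0],"angular":[0,0,0]},{"claw":255,"linear":[0.002,0,0],"angular":[0,0,0]},{"claw":255,"linear":[0.003,0,0],"angular":[0,0,0]},{"claw":255,"linear":[0.004,0,0],"angular":[0,0,0]},{"claw":255,"linear":[0.005,0,0],"angular":[0,0,0]}]'
python3 -m jog '[{"claw":255,"linear":[0.001,0,0],"angular":[0,0,0]},{"claw":255,"linear":[0.002,0,0],"angular":[0,0,0]},{"claw":255,"linear":[0.003,0,0],"angular":[0,0,0]},{"claw":255,"linear":[0.003,0,0],"angular":[0,0,0]}]'
python3 -m jog '[{"claw":255,"linear":[0.001,0,0],"angular":[0,0,0]},{"claw":255,"linear":[0.002,0,0],"angular":[0,0,0]},{"claw":255,"linear":[0.003,0,0],"angular":[0,0,0]},{"claw":255,"linear":[0.003,0,0],"angular":[0,0,0]}]'
python3 -m jog '[{"claw":255,"linear":[0.001,0,0],"angular":[0,0,0]},{"claw":255,"linear":[0.002,0,0],"angular":[0,0,0]},{"claw":255,"linear":[0.003,0,0],"angular":[0,0,0]},{"claw":255,"linear":[0.003,0,0],"angular":[0,0,0]}]'
```

```text
time: 10.88
ee_pos: [0.4635, -0.0156, 0.0949]
tcp_rot: [1.0, 0.023, 0.0, -0.0]
force: [-1.7, 1.1, 0.6]
finger_gap: -0.0004
time: 11.22
ee_pos: [0.4668, -0.0155, 0.095]
tcp_rot: [1.0, 0.023, 0.0, 0.0]
force: [-1.4, 0.6, 0.4]
finger_gap: -0.0
time: 11.55
ee_pos: [0.4699, -0.0153, 0.095]
tcp_rot: [1.0, 0.023, 0.0, 0.0]
force: [0.3, 0.4, -0.0]
finger_gap: 0.0002
time: 11.88
ee_pos: [0.4728, -0.0151, 0.095]
tcp_rot: [1.0, 0.023, 0.0, 0.0]
force: [-0.2, 0.0, -0.3]
finger_gap: 0.0
```

```bash
python3 -m jog '[{"claw":255,"linear":[0.001,0,0],"angular":[0,0,0]},{"claw":255,"linear":[0.002,0,0],"angular":[0,0,0]},{"claw":255,"linear":[0.003,0,0],"angular":[0,0,0]}]'
python3 -m jog '[{"claw":255,"linear":[0.001,0,0],"angular":[0,0,0]},{"claw":255,"linear":[0.002,0,0],"angular":[0,0,0]},{"claw":255,"linear":[0.003,0,0],"angular":[0,0,0]}]'
python3 -m jog '[{"claw":255,"linear":[0.001,0,0],"angular":[0,0,0]},{"claw":255,"linear":[0.002,0,0],"angular":[0,0,0]},{"claw":255,"linear":[0.003,0,0],"angular":[0,0,0]}]'
```

```text
time: 12.13
ee_pos: [0.4753, -0.0151, 0.0949]
tcp_rot: [1.0, 0.023, -0.0, -0.0]
force: [-3.5, -0.6, 2.9]
finger_gap: 0.0001
time: 12.38
ee_pos: [0.4767, -0.015, 0.0945]
tcp_rot: [1.0, 0.023, -0.002, -0.0]
force: [-7.2, -0.9, 5.4]
finger_gap: 0.0
time: 12.63
ee_pos: [0.4797, -0.0149, 0.0945]
tcp_rot: [1.0, 0.023, -0.002, -0.0]
force: [-6.7, -0.1, 5.4]
finger_gap: 0.0003
```

Run:
```python
from h import *
print(get_state()["force"])
cv2.imwrite("pics/w5.png",camera("wrist")[:,:,::-1])
cv2.imwrite("pics/sc5.png",cv2.resize(camera("scene")[200:300,260:420,::-1],None,fx=5,fy=5,interpolation=cv2.INTER_CUBIC))
```

```text
[-6.66872434 -0.11140472  5.37383667]
```

View pics/w5.png

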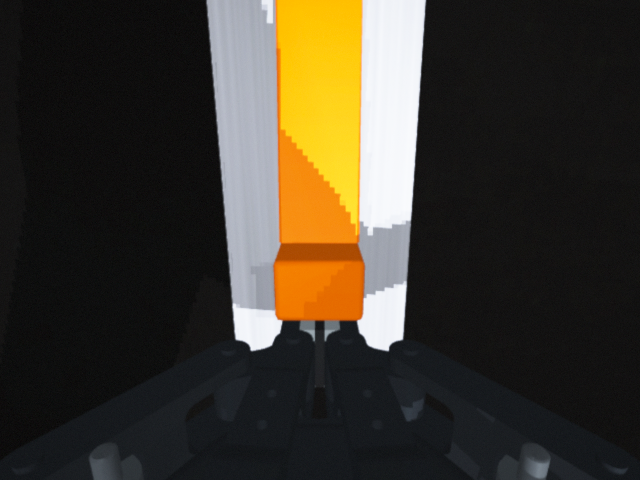

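View pics/sc5.png

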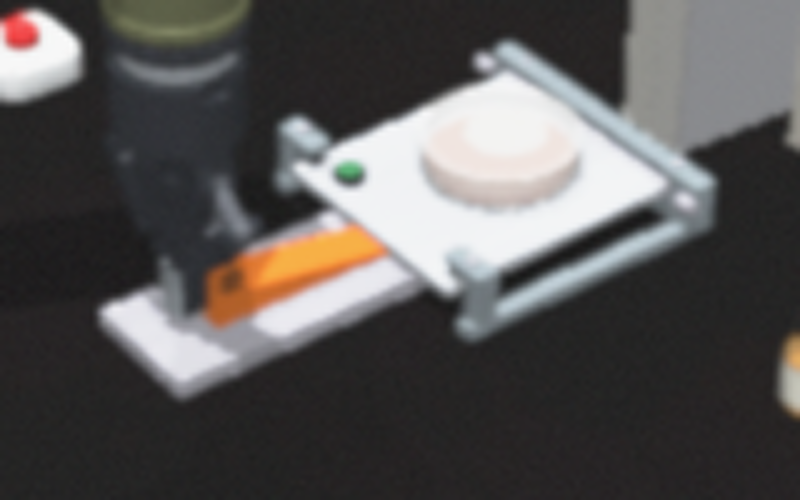

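The wedge's thin end is under the edge and the ramp has just met it (push 7 N). The tool also carries 5 N vertically, so I'll ease the tool up slightly while I go on, to keep the push level.

```bash
python3 -m jog '[{"claw":255,"linear":[0,0,-0.0005],"angular":[0,0,0]},{"claw":255,"linear":[0.001,0,-0.0005],"angular":[0,0,0]},{"claw":255,"linear":[0.002,0,-0.0005],"angular":[0,0,0]}]'
python3 -m jog '[{"claw":255,"linear":[0.001,0,0],"angular":[0,0,0]},{"claw":255,"linear":[0.002,0,0],"angular":[0,0,0]}]'
```

```text
time: 12.98
ee_pos: [0.483, -0.0147, 0.0951]
tcp_rot: [1.0, 0.023, -0.0, -0.0]
force: [-2.8, -0.6, 0.2]
finger_gap: 0.0004
time: 13.15
ee_pos: [0.4854, -0.0146, 0.0953]
tcp_rot: [1.0, 0.023, -0.0, 0.0]
force: [-2.5, 0.1, 0.2]
finger_gap: 0.0
```

```bash
python3 -m jog '[{"claw":255,"linear":[0.001,0,0],"angular":[0,0,0]},{"claw":255,"linear":[0.002,0,0],"angular":[0,0,0]}]'
python3 -m jog '[{"claw":255,"linear":[0.001,0,0],"angular":[0,0,0]},{"claw":255,"linear":[0.002,0,0],"angular":[0,0,0]}]'
python3 -m jog '[{"claw":255,"linear":[0.001,0,0],"angular":[0,0,0]},{"claw":255,"linear":[0.002,0,0],"angular":[0,0,0]}]'
```

```text
time: 13.32
ee_pos: [0.4875, -0.0145, 0.0954]
tcp_rot: [1.0, 0.023, -0.0, 0.0]
force: [-3.2, -0.4, -0.9]
finger_gap: 0.0001
time: 13.48
ee_pos: [0.4895, -0.0144, 0.0954]
tcp_rot: [1.0, 0.023, 0.0, -0.0]
force: [-3.0, -0.5, -1.4]
finger_gap: -0.0001
time: 13.65
ee_pos: [0.4916, -0.0143, 0.0954]
tcp_rot: [1.0, 0.023, 0.0, -0.0]
force: [-2.9, -0.4, -0.9]
finger_gap: 0.0001
```

Run:
```python
from h import *
print(get_state()["force"])
cv2.imwrite("pics/sc6.png",cv2.resize(camera("scene")[200:300,260:420,::-1],None,fx=5,fy=5,interpolation=cv2.INTER_CUBIC))
```

```text
[-2.94126256 -0.40128207 -0.90196126]
```

View pics/sc6.png

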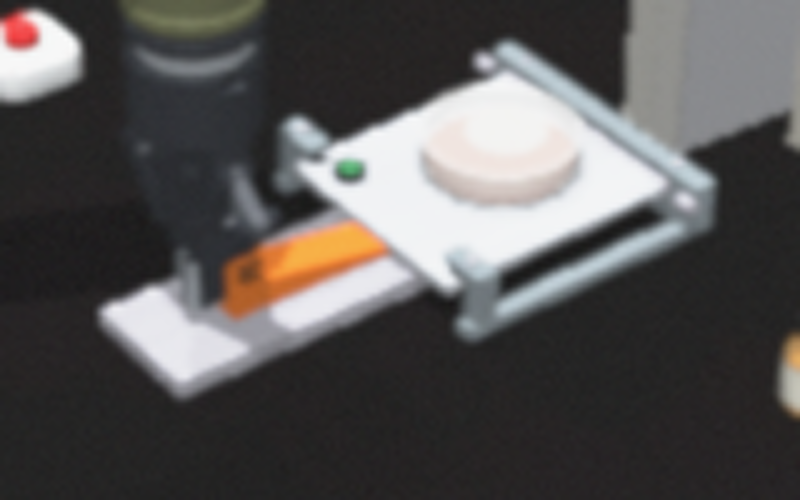

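The deck is rising: the green dot has moved from row 172 to 169, and the lifting push is about 3 N. I'll use finer steps towards the jam, expected near TCP x≈0.499.

```bash
python3 -m jog '[{"claw":255,"linear":[0.001,0,0],"angular":[0,0,0]},{"claw":255,"linear":[0.002,0,0],"angular":[0,0,0]}]'
python3 -m jog '[{"claw":255,"linear":[0.001,0,0],"angular":[0,0,0]},{"claw":255,"linear":[0.001,0,0],"angular":[0,0,0]}]'
python3 -m jog '[{"claw":255,"linear":[0.001,0,0],"angular":[0,0,0]},{"claw":255,"linear":[0.001,0,0],"angular":[0,0,0]}]'
```

```text
time: 13.87
ee_pos: [0.4935, -0.0142, 0.0954]
tcp_rot: [1.0, 0.023, 0.0, -0.0]
force: [-2.9, 0.4, -0.3]
finger_gap: 0.0001
time: 14.03
ee_pos: [0.4947, -0.0141, 0.0955]
tcp_rot: [1.0, 0.023, 0.0, -0.0]
force: [-3.4, -0.8, -1.3]
finger_gap: -0.0002
time: 14.2
ee_pos: [0.4956, -0.0141, 0.0955]
tcp_rot: [1.0, 0.023, 0.0, 0.0]
force: [-2.2, 0.7, -0.9]
finger_gap: -0.0
```

```bash
python3 -m jog '[{"claw":255,"linear":[0.001,0,0],"angular":[0,0,0]},{"claw":255,"linear":[0.001,0,0],"angular":[0,0,0]}]'
python3 -m jog '[{"claw":255,"linear":[0.001,0,0],"angular":[0,0,0]},{"claw":255,"linear":[0.001,0,0],"angular":[0,0,0]}]'
```

```text
time: 14.37
ee_pos: [0.4966, -0.0141, 0.0954]
tcp_rot: [1.0, 0.023, 0.0, -0.0]
force: [-3.4, 0.7, -0.9]
finger_gap: -0.0002
time: 14.53
ee_pos: [0.4976, -0.014, 0.0954]
tcp_rot: [1.0, 0.023, 0.0, 0.0]
force: [-2.4, -0.4, -0.7]
finger_gap: -0.0001
```

```bash
python3 -m jog '[{"claw":255,"linear":[0.0007,0,0],"angular":[0,0,0]},{"claw":255,"linear":[0.0007,0,0],"angular":[0,0,0]}]'
```

```text
time: 14.7
ee_pos: [0.4982, -0.014, 0.0954]
tcp_rot: [1.0, 0.023, 0.0, -0.0]
force: [-2.5, -0.2, -1.9]
finger_gap: 0.0
```

```bash
python3 -m jog '[{"claw":255,"linear":[0.0007,0,0],"angular":[0,0,0]},{"claw":255,"linear":[0.0007,0,0],"angular":[0,0,0]}]'
```

```text
time: 14.87
ee_pos: [0.4985, -0.014, 0.0952]
tcp_rot: [1.0, 0.023, -0.0, -0.0]
force: [-3.4, -0.9, -0.7]
finger_gap: 0.0005
```

```bash
python3 -m jog '[{"claw":255,"linear":[0.0007,0,0],"angular":[0,0,0]},{"claw":255,"linear":[0.0007,0,0],"angular":[0,0,0]}]'
```

```text
time: 15.03
ee_pos: [0.4989, -0.014, 0.0951]
tcp_rot: [1.0, 0.023, -0.001, -0.0]
force: [-5.1, -0.1, -0.4]
finger_gap: -0.0002
```

```bash
python3 -m jog '[{"claw":255,"linear":[0.0007,0,0],"angular":[0,0,0]},{"claw":255,"linear":[0.0007,0,0],"angular":[0,0,0]}]'
```

```text
time: 15.2
ee_pos: [0.4993, -0.014, 0.095]
tcp_rot: [1.0, 0.023, -0.001, -0.0]
force: [-5.3, 0.3, -0.5]
finger_gap: 0.0001
```

The push is climbing as the deck reaches its stops. I'll take small steps from here.

```bash
python3 -m jog '[{"claw":255,"linear":[0.0006,0,0],"angular":[0,0,0]},{"claw":255,"linear":[0.0006,0,0],"angular":[0,0,0]}]'
```

```text
time: 15.37
ee_pos: [0.4996, -0.014, 0.0949]
tcp_rot: [1.0, 0.023, -0.002, -0.0]
force: [-7.1, -0.3, -0.4]
finger_gap: 0.0001
```

```bash
python3 -m jog '[{"claw":255,"linear":[0.0006,0,0],"angular":[0,0,0]},{"claw":255,"linear":[0.0006,0,0],"angular":[0,0,0]}]'
```

```text
time: 15.53
ee_pos: [0.4999, -0.014, 0.0948]
tcp_rot: [1.0, 0.023, -0.002, -0.0]
force: [-7.5, -1.0, 0.3]
finger_gap: -0.0003
```

```bash
python3 -m jog '[{"claw":255,"linear":[0.0006,0,0],"angular":[0,0,0]},{"claw":255,"linear":[0.0006,0,0],"angular":[0,0,0]}]'
```

```text
time: 15.7
ee_pos: [0.5001, -0.0139, 0.0946]
tcp_rot: [1.0, 0.023, -0.002, -0.0]
force: [-8.2, -0.6, -0.1]
finger_gap: 0.0
```

```bash
python3 -m jog '[{"claw":255,"linear":[0.0006,0,0],"angular":[0,0,0]},{"claw":255,"linear":[0.0006,0,0],"angular":[0,0,0]}]'
```

```text
time: 15.87
ee_pos: [0.5003, -0.014, 0.0946]
tcp_rot: [1.0, 0.023, -0.003, -0.0]
force: [-8.7, -0.7, 0.5]
finger_gap: 0.0001
```

```bash
python3 -m jog '[{"claw":255,"linear":[0.0006,0,0],"angular":[0,0,0]},{"claw":255,"linear":[0.0006,0,0],"angular":[0,0,0]}]'
```

```text
time: 16.03
ee_pos: [0.5004, -0.0139, 0.0946]
tcp_rot: [1.0, 0.023, -0.003, -0.0]
force: [-10.6, 0.2, 3.1]
finger_gap: -0.0002
```

```bash
python3 -m jog '[{"claw":255,"linear":[0.0004,0,0],"angular":[0,0,0]},{"claw":255,"linear":[0.0004,0,0],"angular":[0,0,0]}]'
```

```text
time: 16.2
ee_pos: [0.5005, -0.014, 0.0946]
tcp_rot: [1.0, 0.023, -0.004, -0.0]
force: [-12.4, -0.6, 5.1]
finger_gap: 0.0
```

Push is 12.4 N but again with 5 N of vertical load, which wastes part of it. I'll relieve the vertical load and re-read the push.

```bash
python3 -m jog '[{"claw":255,"linear":[0,0,-0.0004],"angular":[0,0,0]}]'; python3 -m jog '[{"claw":255,"linear":[0,0,0],"angular":[0,0,0]}]'; python3 -m jog '[{"claw":255,"linear":[0,0,0],"angular":[0,0,0]}]'
```

```text
time: 16.28
ee_pos: [0.5005, -0.014, 0.0947]
tcp_rot: [1.0, 0.023, -0.004, -0.0]
force: [-9.7, -0.7, 1.1]
finger_gap: 0.0
time: 16.37
ee_pos: [0.5005, -0.014, 0.0947]
tcp_rot: [1.0, 0.023, -0.004, -0.0]
force: [-10.0, -0.4, 1.2]
finger_gap: 0.0001
time: 16.45
ee_pos: [0.5005, -0.0139, 0.0946]
tcp_rot: [1.0, 0.023, -0.004, -0.0]
force: [-11.5, 0.0, 0.6]
finger_gap: -0.0001
```

```bash
python3 -m jog '[{"claw":255,"linear":[0.0005,0,-0.0001],"angular":[0,0,0]}]'; python3 -m jog '[{"claw":255,"linear":[0,0,0],"angular":[0,0,0]}]'; python3 -m jog '[{"claw":255,"linear":[0,0,0],"angular":[0,0,0]}]'
```

```text
time: 16.53
ee_pos: [0.5007, -0.014, 0.0946]
tcp_rot: [1.0, 0.023, -0.004, -0.0]
force: [-12.0, -0.6, 1.1]
finger_gap: -0.0002
time: 16.62
ee_pos: [0.5007, -0.014, 0.0946]
tcp_rot: [1.0, 0.023, -0.004, -0.0]
force: [-11.6, -0.3, 1.2]
finger_gap: 0.0001
time: 16.7
ee_pos: [0.5007, -0.014, 0.0946]
tcp_rot: [1.0, 0.023, -0.004, -0.0]
force: [-12.3, -0.4, 1.0]
finger_gap: -0.0004
```

That's a steady, level 12 N. Now I'll back straight off gently.

```bash
python3 -m jog '[{"claw":255,"linear":[-0.001,0,0],"angular":[0,0,0]},{"claw":255,"linear":[-0.002,0,0],"angular":[0,0,0]},{"claw":255,"linear":[-0.003,0,0],"angular":[0,0,0]},{"claw":255,"linear":[-0.005,0,0],"angular":[0,0,0]},{"claw":255,"linear":[-0.009,0,0],"angular":[0,0,0]},{"claw":255,"linear":[-0.015,0,0],"angular":[0,0,0]},{"claw":255,"linear":[-0.025,0,0],"angular":[0,0,0]},{"claw":255,"linear":[-0.035,0,0],"angular":[0,0,0]},{"claw":255,"linear":[-0.035,0,0],"angular":[0,0,0]}]'
python3 - <<'E'
from h import *
s=get_state();print(s["force"])
im=camera("wrist")[:,:,::-1].copy();cv2.imwrite("pics/w7.png",im)
m=omask(im,(320,100))
x,f=fit({"wrist":m},[.578,-.0115,.045],.012,s);print(x,f,"tip",x[:2]+.068*np.array([np.cos(x[2]),np.sin(x[2])]))
cv2.imwrite("pics/sc7.png",cv2.resize(camera("scene")[200:300,260:420,::-1],None,fx=5,fy=5,interpolation=cv2.INTER_CUBIC))
E
```

```text
time: 17.45
ee_pos: [0.4669, -0.0154, 0.0957]
tcp_rot: [1.0, 0.023, -0.001, -0.001]
force: [0.1, 0.6, 0.0]
finger_gap: 0.0002
[0.11382183 0.62533319 0.00125185]
[ 0.5808328  -0.01046785  0.05357783] 2632.7098039215684 tip [ 0.64873522 -0.0068263 ]
```

View pics/w7.png

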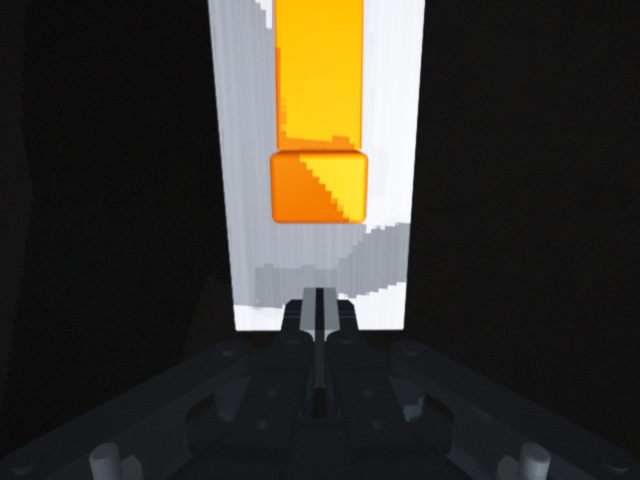

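View pics/sc7.png

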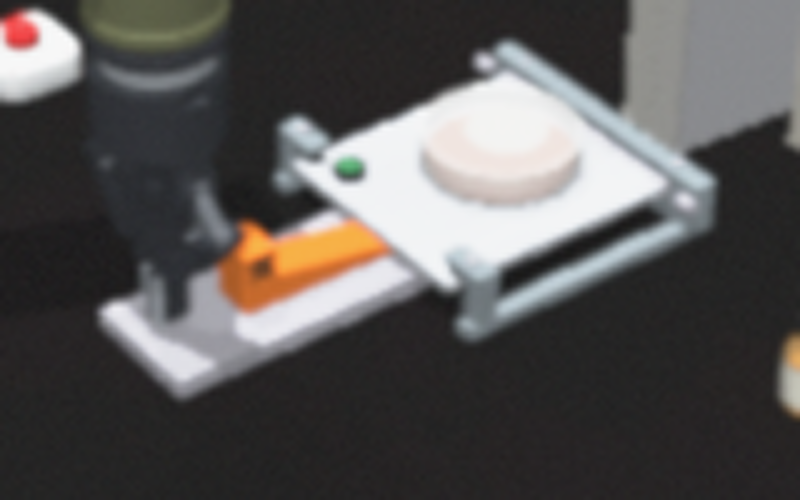

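The fingers are clear of the heel by about 20 mm. The thin end is about 42 mm past the edge, unmoved since the push (0.6487 by both reckonings). The wedge is square, and the deck's green dot is up at row 167. I'll lift away and check once more.

```bash
python3 -m jog '[{"claw":255,"linear":[-0.005,0,-0.02],"angular":[0,0,0]},{"claw":255,"linear":[-0.01,0,-0.05],"angular":[0,0,0]},{"claw":255,"linear":[-0.01,0,-0.08],"angular":[0,0,0]},{"claw":255,"linear":[-0.01,0,-0.08],"angular":[0,0,0]},{"claw":255,"linear":[-0.01,0,-0.08],"angular":[0,0,0]},{"claw":255,"linear":[-0.01,0,-0.08],"angular":[0,0,0]},{"claw":255,"linear":[-0.01,0,-0.08],"angular":[0,0,0]},{"claw":255,"linear":[-0.01,0,-0.08],"angular":[0,0,0]},{"claw":255,"linear":[-0.01,0,-0.08],"angular":[0,0,0]}]'
python3 - <<'E'
from h import *
s=get_state()
im=camera("wrist")[:,:,::-1].copy();cv2.imwrite("pics/w8.png",im)
m=omask(im,(320,60))
x,f=fit({"wrist":m},[.578,-.0115,.045],.012,s);print(x,f,"tip",x[:2]+.068*np.array([np.cos(x[2]),np.sin(x[2])]))
cv2.imwrite("pics/sc8.png",cv2.resize(camera("scene")[200:300,260:420,::-1],None,fx=5,fy=5,interpolation=cv2.INTER_CUBIC))
E
```

```text
time: 18.3
ee_pos: [0.4586, -0.0159, 0.175]
tcp_rot: [1.0, 0.023, -0.001, 0.0]
force: [0.2, -0.3, 0.2]
finger_gap: -0.0002
[ 0.58030919 -0.01057412  0.05217578] 1021.9725490196079 tip [ 0.64821665 -0.00702778]
```

View pics/sc8.png

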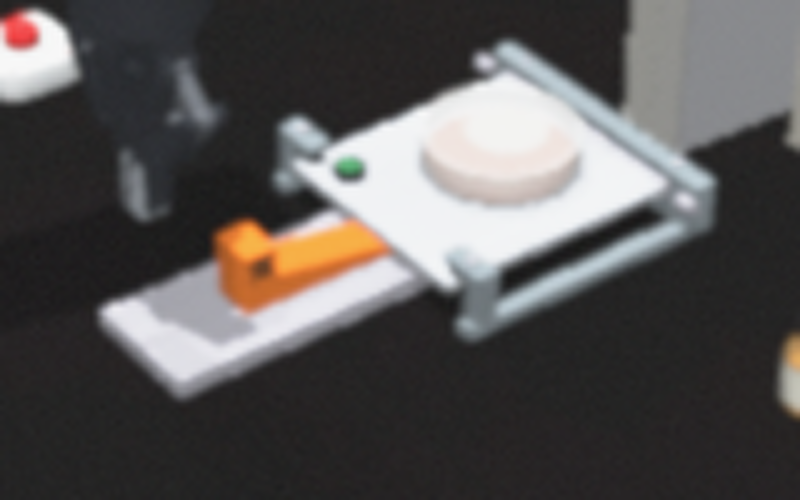

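The wedge stands unmoved under the raised deck, with its heel at (245,265) in the crop, and the gripper is well clear. Handing in.

```bash
python3 -c "
from workcell import finish_job
print(finish_job())"
```

```text
the job is handed in; nothing more can be done
None
```

I set the middle-sized orange wedge on the packing plate and pushed it in with shut fingers behind its heel. It jammed under the deck at a steady, level push of about 12 N. The job was handed in at about 18 s, and no verdict was reported.

- **Position:** the thin end is about 41–43 mm past the edge and within a few millimetres of its middle. The wedge is square to within about 0.01 rad.
- **Holding:** the thin end stayed put to within 1 mm after I let go, which is within measuring error.
- **Deck:** the scene camera shows it raised. The push climbed from about 3 N to 12 N over the last 2 mm, as it should at the rubber stops.
- **Clear:** the gripper ended well away with zero force. I kept it off the stand and deck and went nowhere near the other things on the bench, but did not re-measure where they stand.

**What went less cleanly:**
- I pressed the wedge onto the plate with about 40 N while feeling for it, before easing off. That was away from the deck.
- Twice during the push the fingers pressed down with about 5 N. I raised the tool slightly each time, and the final push was level.
- I could not measure the force left between wedge and deck after release. I take it to be in range from the 12 N push and from the wedge not moving.

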